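Feel the spring of the crank boss

TASK

Before the hand crank is fitted, check that the spring under the brass crank boss (the round, flat-topped one) is free: press lightly down on its top with the fingertips so that it gives about 7 mm, well short of bottoming, and keep it there for a full second. Then let it spring back up and raise the hand at least 100 mm above it. Do not pull the boss up, and leave the square plug, the ball-headed pin, the glass tube shield and the walnut gauge untouched.

Things in the scene. Friction and masses are not known exactly. Their poses are not given: they have to be found in the camera images.
- crank_boss (a joint): how far the brass crank boss is pressed down into its mount, m: 0 at rest, positive when pressed (about 500 N/m spring without preload: 7 mm takes 3.5 N), bottoms at 0.016; it can also be pulled up to -0.010. It springs back to 0 when let go
- crank_top (a point): centre of the flat top of the crank boss, 70 mm above the bench at rest; moves with the boss. The boss is a brass disc 46 mm in diameter and 18 mm thick with a flush dark 13 mm square (the crank socket, filled, flat) in the middle of its top; under it a brass stem 28 mm in diameter runs into the mount, with an 18 mm gap below the disc at rest
- crank_mount: dark iron mount of the crank boss, fixed to the bench: flange 80 mm in diameter and 10 mm high, with a collar 60 mm in diameter up to 34 mm high; origin on the bench at its centre, z up. The boss moves along its z axis
- plug_mount: same dark iron mount, fixed, carrying a rigid brass plug with a square flat head, 34 x 34 mm, top 64 mm above the bench; origin on the bench at its centre. Not to be touched
- pin_mount: same dark iron mount, fixed, carrying a rigid brass pin with a ball head 28 mm in diameter, top 72 mm above the bench; origin on the bench at its centre. Not to be touched
- tube_shield: loose cracked milk-glass tube shield, an upright white tube open at the top, 38 mm in diameter, 95 mm high; origin at the centre of its underside. Not to be touched
- gauge: loose walnut step gauge, 60 x 30 mm in plan, 24 mm high on its -x half and 40 mm on its +x half; origin at the centre of its underside. Not to be touched
There are look-alikes about, which are no part of the job. Leave any green or pink look-alike of the crank_mount alone.

How it is judged:
By the outcome, as a careful person would: the job done as asked, in the order asked, and still so for the second after the job is handed in, with the robot touching nothing.
It also fails if it takes over 32 s, if anything falls off the work surface, if the arm or the gripper's body presses on something with over 40 N, if the wrist force passes 120 N, or if a joint passes its speed limit or range.

ROBOT

A 7-joint arm with a two-finger parallel gripper is mounted at the origin on the work surface. World frame = base frame: x ahead of the robot, y to its left, z up, the work surface at z = 0. Lengths are in m, angles in rad, forces in N, time in s.
With the tool pointing down it reaches from about 0.4 to 0.85 m from the base axis. Payload 10.4 kg.
Tool frame: the origin (TCP) lies between the finger pads, 19 mm behind the fingertips; this is the grasp point; z points along the fingers, y is the direction in which the jaws open and shut (so a half turn about z gives the same grasp; the last joint's range is limited). The gripper opens to 87 mm and grips with 3 to 60 N. Pads are 19 mm wide; open, the fingers measure 117 mm over their backs; the gripper's body (75 mm by 190 mm) begins 51 mm behind the grasp point.
Start: joints at [1.192, 0.332, -0.065, 1.46, 0.022, 1.35, -0.088], TCP at [0.218, -0.586, 0.241] pointing down, gripper open.
Joint ranges: [-2.6, 2.6], [-0.5, 2.12], [-1.47, 1.34], [0.16, 2.42], [-1.27, 4.41], [0.06, 2.06], [-2.6, 2.6]. Speed limits (rad/s): [2.22, 2.22, 2.79, 2.79, 3.14, 3.14, 3.14].

INTERFACE

Orientations are given as a unit quaternion [x, y, z, w].
In Python, from bench import r, eyes, job gives the robot as it stands. The module is installed in compiled form; this text tells all that it offers.
- The arm moves only by the tool play_rows, never from a script. Its argument "motion" is a list of rows, each a list of 7 numbers: the shift along the tool's x, y, z as a fraction of full scale, then the turn, a rotation vector about the tool's x, y, z as a fraction of full scale, then the opening in per cent of the stroke, from 0 (shut) to 100 (fully open). A call has 1 to 5 rows; each row is the pose to reach, as a shift and turn from the pose commanded when the call began, along the tool's axes at that moment; what a row does not reach only later rows make up. Full scale, the value 1, is 0.2 m for a shift and 90 degrees for a turn. A row lasts 1/8 s, in which the tool goes at most 62.5 mm and 10.7 degrees, less where a joint would pass 70% of its speed; a pose out of reach is approached as far as the arm can. A call with a number of a shift or a turn outside -1 to 1 is refused whole. A call with a gripper value outside its range is refused whole. The fingers move at their own pace and stop on an object; "squeeze" is the grip in N (left out, the last holds). Time passes only in rows, so rows that repeat a pose let the fingers close. It gives the time, the measured TCP pose, the force and the opening at its end, in the units of the state.
- r.read_state(): the state, without advancing time (a new reading comes with each control period).
- eyes.camera(name): name is "side" or "top"; returns a dict with "image" (420x560x3 uint8, red, green, blue), "mtx" (3x3 intrinsics, pixels), "R" (3x3) and "t" (3): a world point X has camera coordinates R X + t. Camera axes: x right, y down, z forward; pixel columns grow to the right and rows downward; lengths in m; the calibration is good to about 2 mm. A picture is of the moment at which its call begins. There is no depth.
- job.close_job(): hands the job in, once; it reports no verdict.
Trained networks look in a picture, given as the dict that the camera call returned (one of the last four; its "shot" number tells which), for a name from the list of things; names that differ only in an ending like _2 or _b are one class to them, and where a whole thing is asked for, a point or a joint stands for the part that bears it (a point fixed in the world has none). Each returns a list of dicts, best first, with "p" (0 to 1); they miss things now and then, are a little off and sometimes report something else, mostly with a low value. They report only what shows in the picture. A call takes as long as a camera call. They do not tell look-alikes from the thing itself.
- eyes.regions_of(picture, label): "region" (420x560 bool, what is visible of it) and "xy" ([column, row] in pixels, amid what is visible of it).
- eyes.landmark_of(picture, label): "xy" ([column, row] in pixels: a listed point, or the origin of a listed thing).
The state is a dict: "time": time; "joint_positions": joint angles; "joint_vel": joint speeds; "joint_torque": joint torques, N m; "ee_pos": TCP position; "eef_rot": TCP orientation; "ft_force": force on the tool from outside, world axes, zero at the start; "torque": the same for the moment, N m; "width": finger opening in m.
Only numpy, scipy, OpenCV 4.12 (cv2) and the standard library are available. Lean on these libraries where they do the work, as an engineer would, in place of code of your own. Each camera call takes 0.05 s, during which the arm holds its last target. There are 200 camera calls.

## Working session

There is one attempt and no reset: what is moved stays moved. The work goes in short steps, Python scripts to look and compute and a tool call to move; the robot and the scene stay as the last step left them, time stands still between calls to the robot, and variables do not carry over. Pictures are saved under pics/ and viewed, about 8 in all and at most 12, crops included, and the job is handed in when it is done.

Besides the shell and the picture viewer there is one more tool, called after ">>>" as a command line: name --pt "numbers of a row" for each row, then --argument value for the rest. play_rows: Moves the arm, as the interface text tells. Shift numbers are shares of 0.2 m and turn numbers shares of 90 degrees, none past 1 either way. Its arguments: {"type":"object","properties":{"motion":{"type":"array","items":{"type":"array","items":{"type":"number"}}},"squeeze":{"type":"number"}},"required":["motion"]}

```bash
mkdir -p pics; cat > h.py <<'E'
import numpy as np, cv2
from bench import r, eyes, job
def tri(ps,xs):
    A=[]
    for p,x in zip(ps,xs):
        P=p["mtx"]@np.c_[p["R"],p["t"]]
        A+= [x[0]*P[2]-P[0], x[1]*P[2]-P[1]]
    v=np.linalg.svd(np.array(A))[2][-1]; return v[:3]/v[3]
def ray(p,x,z):
    C=-p["R"].T@p["t"]; d=p["R"].T@np.linalg.solve(p["mtx"],[x[0],x[1],1]); return C+d*(z-C[2])/d[2]
def proj(p,X):
    q=p["mtx"]@(p["R"]@np.array(X)+p["t"]); return q[:2]/q[2]
E
python3 - <<'E'
from h import *
s=eyes.camera("side");t=eyes.camera("top")
cv2.imwrite("pics/s0.png",s["image"][...,::-1]);cv2.imwrite("pics/t0.png",t["image"][...,::-1])
Z={"crank_top":.07,"crank_mount":0,"plug_mount":0,"pin_mount":0,"tube_shield":0,"gauge":0}
for n in Z:
    for nm,p in(("side",s),("top",t)):
        for d in eyes.landmark_of(p,n): print(n,nm,np.round(d["xy"],1),round(d["p"],2),np.round(ray(p,d["xy"],Z[n]),3))
st=r.read_state();print({k:np.round(v,3) for k,v in st.items()})
E
```

```text
crank_top side [237.7 183.9] 0.83 [ 0.687 -0.189  0.07 ]
crank_top side [290.9 183.7] 0.69 [ 0.555 -0.209  0.07 ]
crank_top side [334.5 203.1] 0.56 [ 0.446 -0.114  0.07 ]
crank_top side [339.  183.6] 0.5 [ 0.437 -0.227  0.07 ]
crank_top top [391.7 131. ] 0.83 [ 0.686 -0.191  0.07 ]
crank_top top [408.5 210.2] 0.7 [ 0.556 -0.212  0.07 ]
crank_top top [424.2 288.2] 0.66 [ 0.435 -0.23   0.07 ]
crank_top top [341.6 284.8] 0.6 [ 0.44  -0.104  0.07 ]
crank_mount side [339.6 214.2] 0.95 [ 0.43  -0.196  0.   ]
crank_mount side [331.3 230.9] 0.89 [ 0.449 -0.109  0.   ]
crank_mount side [240.1 210.4] 0.7 [ 0.682 -0.182  0.   ]
crank_mount top [397.9 213.4] 0.93 [ 0.562 -0.215  0.   ]
crank_mount top [410.4 291. ] 0.73 [ 0.43 -0.23  0.  ]
crank_mount top [383.7 147.8] 0.64 [ 0.679 -0.195  0.   ]
crank_mount top [334.2 281.9] 0.59 [ 0.445 -0.102  0.   ]
plug_mount side [247.2 313.9] 0.62 [ 0.585  0.2   -0.   ]
plug_mount top [160.3 196.1] 0.84 [0.591 0.197 0.   ]
plug_mount top [319.9 127.1] 0.37 [ 0.718 -0.082  0.   ]
pin_mount side [273.4 245.9] 0.65 [ 0.573 -0.025  0.   ]
pin_mount top [282.7 211.8] 0.68 [ 0.564 -0.015  0.   ]
tube_shield side [181.  293.7] 0.71 [0.717 0.163 0.   ]
tube_shield top [180.4 128.7] 0.57 [0.714 0.167 0.   ]
gauge side [215.8 228.5] 0.75 [ 0.718 -0.082  0.   ]
gauge top [315.  128.3] 0.89 [ 0.715 -0.073  0.   ]
{'time': np.float64(0.7), 'joint_positions': array([ 1.192,  0.332, -0.065,  1.46 ,  0.022,  1.35 , -0.089]), 'joint_vel': array([-0.001, -0.   ,  0.   , -0.001,  0.001,  0.001, -0.   ]), 'joint_torque': array([-0.0000e+00, -6.2291e+01,  2.4000e-02, -3.9007e+01, -6.1000e-02,
        3.2000e-02, -0.0000e+00]), 'ee_pos': array([ 0.218, -0.586,  0.241]), 'eef_rot': array([0.984, 0.177, 0.   , 0.   ]), 'ft_force': array([ 0.607, -0.195,  0.186]), 'torque': array([-0.056, -0.008,  0.05 ]), 'width': np.float64(0.087)}
```

View pics/s0.png

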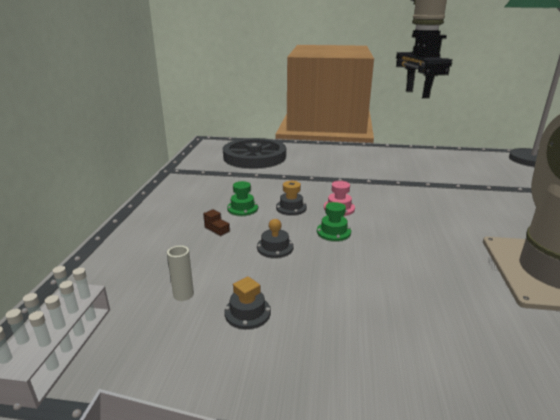

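View pics/t0.png

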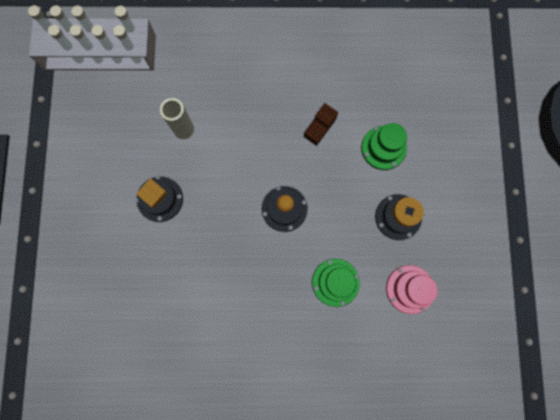

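The side and top views show the only brass disc boss, at side (291,184) and top (408,210). That puts it at about (0.556, -0.211). The green and pink look-alikes and the pin stand around it. I'm moving over with the fingers shut.

>>> play_rows --pt "0.2 -0.1 0 0 0 0 0" --pt "0.4 -0.2 0 0 0 0 0" --pt "0.6 -0.3 0 0 0 0 0" --pt "0.8 -0.4 0 0 0 0 0" --pt "1 -0.5 0 0 0 0 0" --squeeze 10

```text
time: 1.32
ee_pos: [0.3713, -0.4213, 0.2415]
eef_rot: [0.984, 0.177, 0.0, 0.0]
ft_force: [-0.1, -0.9, 0.9]
width: 0.0453
```

>>> play_rows --pt "0.2 -0.12 0 0 0 0 0" --pt "0.4 -0.24 0 0 0 0 0" --pt "0.6 -0.36 0 0 0 0 0" --pt "0.8 -0.48 0 0 0 0 0" --pt "1 -0.6 0 0 0 0 0"

```text
time: 1.95
ee_pos: [0.5169, -0.2391, 0.2415]
eef_rot: [0.984, 0.177, 0.0, 0.0]
ft_force: [0.6, -0.1, 0.7]
width: 0.0019
```

```bash
cat > m.py <<'E'
from h import *
s=eyes.camera("side");t=eyes.camera("top")
st=r.read_state();e=np.array(st["ee_pos"]);print(st["time"],e,st["eef_rot"],st["ft_force"],st["width"])
X=tri([s,t],[(290.9,183.7),(408.5,210.2)]);print("tri",X,proj(s,X),proj(t,X))
from scipy.spatial.transform import Rotation as Ro
R=Ro.from_quat(st["eef_rot"]).as_matrix()
tip=e+R[:,2]*.019; print("tip",tip,"delta tool units",R.T@(X-tip)/.2)
for p,n in((s,"side"),(t,"top")): 
    print([ (np.round(d["xy"],1),round(d["p"],2)) for d in eyes.landmark_of(p,"crank_top")])
c=lambda p,x,k:cv2.resize(p["image"][max(0,x[1]-60):x[1]+60,x[0]-65:x[0]+65],None,fx=3,fy=3)
import sys
cv2.imwrite("pics/"+sys.argv[1],np.hstack([c(s,(291,160),3),c(t,(408,210),3)])[...,::-1])
E
python3 m.py a.png
```

```text
2.05 [ 0.51911739 -0.23460045  0.24142261] [ 9.83504731e-01  1.80877204e-01  1.01088596e-03 -9.27147334e-04] [-0.21611973  0.24731937  0.67170451] 0.0004997228545777114
tri [ 0.55600888 -0.21244309  0.06866591] [290.80273048 183.68225929] [408.50474812 210.34053841]
tip [ 0.5191488  -0.23455885  0.22242269] delta tool units [ 0.20979646 -0.03665015  0.76932772]
[(array([333.6, 202.4]), 0.88), (array([291.5, 182.1]), 0.73), (array([240.5, 183.2]), 0.64), (array([339.1, 181.6]), 0.57)]
[(array([393.9, 134.8]), 0.79), (array([408.8, 213.7]), 0.72), (array([338.7, 283.5]), 0.65), (array([428.1, 288.4]), 0.59)]
```

View pics/a.png

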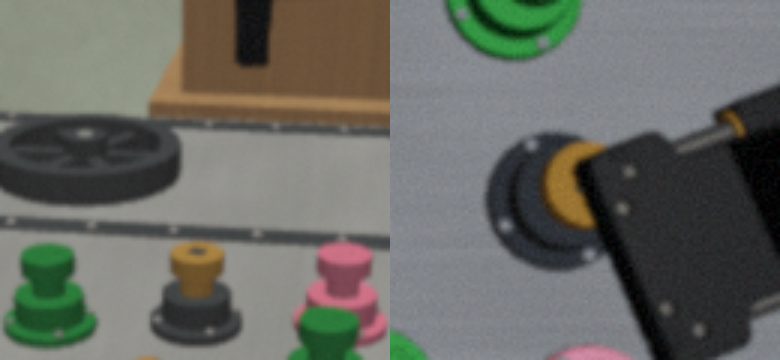

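The crop shows the boss at rest, with the gripper's body still off to one side of it in the top view. Next I centre over it and come down to about 16 mm above its top.

>>> play_rows --pt "0.21 -0.037 0 0 0 0 0" --pt "0.21 -0.037 0.2 0 0 0 0" --pt "0.21 -0.037 0.4 0 0 0 0" --pt "0.21 -0.037 0.6 0 0 0 0" --pt "0.21 -0.037 0.68 0 0 0 0"

```text
time: 2.78
ee_pos: [0.551, -0.2199, 0.1031]
eef_rot: [0.984, 0.176, -0.002, -0.001]
ft_force: [0.1, 0.1, -0.3]
width: 0.0006
```

```bash
python3 m.py b.png
```

```text
2.875 [ 0.55171435 -0.21952884  0.1041196 ] [ 9.84332663e-01  1.76317280e-01 -1.10931213e-03 -4.41062826e-04] [-0.6047531   0.02799255  0.35990349] 0.000811661623690327
tri [ 0.55600888 -0.21244309  0.06866591] [290.80273048 183.68225929] [408.50474812 210.34053841]
tip [ 0.5516699  -0.21951978  0.08511965] delta tool units [ 0.03279479 -0.02554937  0.08223457]
[(array([239.7, 184.9]), 0.64), (array([337.1, 202. ]), 0.54), (array([293.6, 181.6]), 0.49), (array([343.2, 183.4]), 0.48)]
[(array([425.7, 288.6]), 0.9), (array([390.1, 134. ]), 0.67)]
```

View pics/b.png

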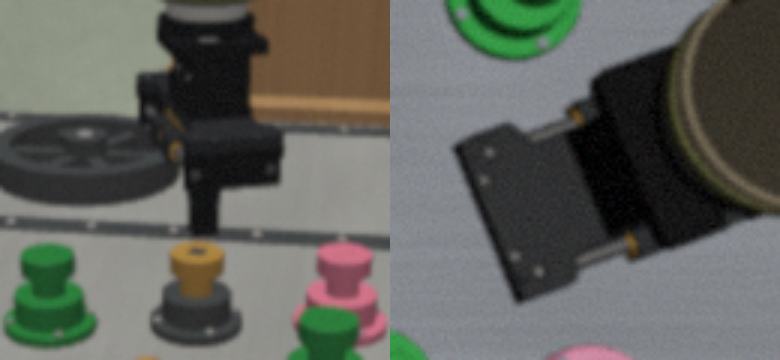

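The fingers are over the boss about 16 mm up, and 8 mm off laterally. I'm correcting that and easing down to about 5 mm above the top.

>>> play_rows --pt "0.033 -0.025 0 0 0 0 0" --pt "0.033 -0.025 0.025 0 0 0 0" --pt "0.033 -0.025 0.05 0 0 0 0" --pt "0.033 -0.025 0.05 0 0 0 0"

```text
time: 3.48
ee_pos: [0.5569, -0.2118, 0.0947]
eef_rot: [0.984, 0.177, -0.0, -0.0]
ft_force: [-0.3, -0.3, 0.9]
width: 0.0001
```

```bash
python3 m.py c.png
```

```text
3.575 [ 0.55715641 -0.21189448  0.0951441 ] [ 9.84230247e-01  1.76892068e-01 -1.30976676e-04 -1.46048780e-05] [ 0.37525256  0.00565578 -0.43428575] 0.000365656264708878
tri [ 0.55600888 -0.21244309  0.06866591] [290.80273048 183.68225929] [408.50474812 210.34053841]
tip [ 0.55715142 -0.21189481  0.0761441 ] delta tool units [-0.00630029  0.00058341  0.03739248]
[(array([341.1, 183.6]), 0.84), (array([237.3, 184.3]), 0.62), (array([336. , 204.7]), 0.55), (array([292.4, 182.4]), 0.54)]
[(array([341.2, 283.3]), 0.69), (array([392.6, 129.4]), 0.66), (array([315.6, 127.8]), 0.66), (array([424.5, 286.8]), 0.57)]
```

View pics/c.png

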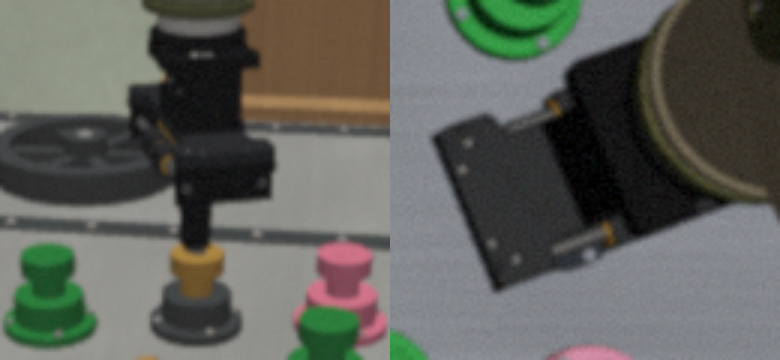

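The fingertips are centred on the top in the side crop. Now I press in slow steps and check the force.

>>> play_rows --pt "0 0 0.01 0 0 0 0" --pt "0 0 0.02 0 0 0 0" --pt "0 0 0.03 0 0 0 0" --pt "0 0 0.04 0 0 0 0" --pt "0 0 0.05 0 0 0 0"

```text
time: 4.3
ee_pos: [0.5573, -0.2118, 0.0853]
eef_rot: [0.984, 0.177, 0.0, 0.0]
ft_force: [-1.0, 0.5, 2.2]
width: 0.0006
```

```bash
cat > f.py <<'E'
from h import *
a=[]
for i in range(5):
    s=eyes.camera("side"); st=r.read_state(); a.append(np.r_[st["ee_pos"],st["ft_force"]])
print(st["time"],np.round(np.mean(a,0),4),"tipz",np.mean(a,0)[2]-.019, "sd",np.round(np.std(a,0),4))
E
python3 f.py
```

```text
4.55 [ 0.5573 -0.2118  0.0852 -1.081   0.4513  2.0201] tipz 0.06622879413862787 sd [0.00e+00 0.00e+00 1.00e-04 7.33e-01 5.61e-01 2.90e-01]
```

The tip is at 66.2 mm, so about 3.8 mm of give at 2.0 N, which fits the 500 N/m spring. I'm going 3.2 mm further and holding.

>>> play_rows --pt "0 0 0.008 0 0 0 0" --pt "0 0 0.016 0 0 0 0" --pt "0 0 0.016 0 0 0 0"

```text
time: 4.92
ee_pos: [0.5573, -0.2118, 0.082]
eef_rot: [0.984, 0.177, 0.0, 0.0]
ft_force: [-0.6, -0.7, 3.2]
width: 0.0005
```

```bash
python3 f.py; python3 m.py d.png
```

```text
5.175 [ 0.5573 -0.2118  0.0821 -1.5991  0.1424  3.3397] tipz 0.06314124179280624 sd [0.     0.     0.     0.3932 0.4226 0.2659]
5.275 [ 0.55730503 -0.21181436  0.08212454] [9.84222612e-01 1.76934572e-01 4.64304135e-05 7.29103313e-05] [-0.84214454 -0.18051094  4.1775604 ] 0.0001705461496152349
tri [ 0.55600888 -0.21244309  0.06866591] [290.80273048 183.68225929] [408.50474812 210.34053841]
tip [ 0.55730725 -0.21181677  0.06312454] delta tool units [-0.00717428  0.00067889 -0.02770723]
[(array([340.7, 182.5]), 0.81), (array([335.3, 204.1]), 0.79), (array([288.2, 187.5]), 0.59), (array([240.3, 185.9]), 0.53)]
[(array([425.3, 289.1]), 0.88), (array([390.4, 134.7]), 0.78), (array([341.2, 285.1]), 0.69)]
```

View pics/d.png

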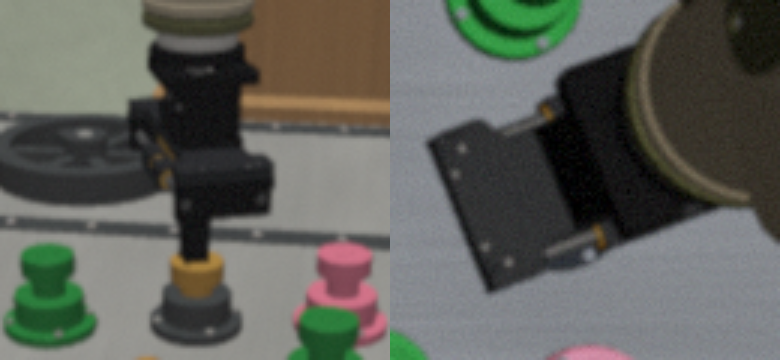

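The boss is visibly down in the side crop, by about 6.9 mm at roughly 3.4 N, and still clear of the collar. I'll hold it there well past a second, then release slowly and rise.

>>> play_rows --pt "0 0 0 0 0 0 0" --pt "0 0 0 0 0 0 0" --pt "0 0 0 0 0 0 0" --pt "0 0 0 0 0 0 0" --pt "0 0 0 0 0 0 0"

```text
time: 6.0
ee_pos: [0.5573, -0.2118, 0.0821]
eef_rot: [0.984, 0.177, 0.0, 0.0]
ft_force: [-0.8, -0.1, 3.3]
width: 0.0006
```

>>> play_rows --pt "0 0 0 0 0 0 0" --pt "0 0 0 0 0 0 0" --pt "0 0 0 0 0 0 0" --pt "0 0 0 0 0 0 0" --pt "0 0 0 0 0 0 0"

```text
time: 6.62
ee_pos: [0.5573, -0.2118, 0.0821]
eef_rot: [0.984, 0.177, 0.0, 0.0]
ft_force: [-0.1, 1.3, 3.5]
width: 0.0003
```

>>> play_rows --pt "0 0 -0.015 0 0 0 0" --pt "0 0 -0.03 0 0 0 0" --pt "0 0 -0.045 0 0 0 0" --pt "0 0 -0.06 0 0 0 0" --pt "0 0 -0.1 0 0 0 0"

```text
time: 7.25
ee_pos: [0.5569, -0.2116, 0.102]
eef_rot: [0.984, 0.177, -0.0, -0.0]
ft_force: [-1.1, 0.8, 0.3]
width: 0.0005
```

>>> play_rows --pt "0 0 -0.15 0 0 0 0" --pt "0 0 -0.3 0 0 0 0" --pt "0 0 -0.5 0 0 0 0" --pt "0 0 -0.7 0 0 0 0" --pt "0 0 -0.75 0 0 0 0"

```text
time: 7.88
ee_pos: [0.5583, -0.2119, 0.2555]
eef_rot: [0.984, 0.177, 0.002, 0.001]
ft_force: [0.5, -0.1, 0.1]
width: 0.0006
```

```bash
python3 f.py; python3 m.py e.png
```

```text
8.125 [ 0.5573 -0.2117  0.2523  0.1346 -0.0082 -0.6237] tipz 0.23334794925621918 sd [5.000e-04 1.000e-04 1.700e-03 3.627e-01 4.070e-01 4.091e-01]
8.225 [ 0.55672011 -0.21163623  0.25067204] [ 9.84218142e-01  1.76956058e-01 -9.49784964e-04 -5.48162175e-04] [ 0.27624971 -0.93345378 -0.50598577] 0.00016718297074741186
tri [ 0.55600888 -0.21244309  0.06866591] [290.80273048 183.68225929] [408.50474812 210.34053841]
tip [ 0.5566809  -0.21162211  0.23167209] delta tool units [-0.00321389  0.00383077  0.8150328 ]
[(array([290.7, 183.3]), 0.78), (array([334.8, 202.5]), 0.73), (array([340.4, 181. ]), 0.6), (array([241.7, 184.4]), 0.55), (array([289.1, 206.3]), 0.48)]
[(array([391. , 135.4]), 0.81), (array([426.1, 283.4]), 0.8), (array([341.5, 285.2]), 0.78), (array([408.7, 214. ]), 0.74)]
```

View pics/e.png

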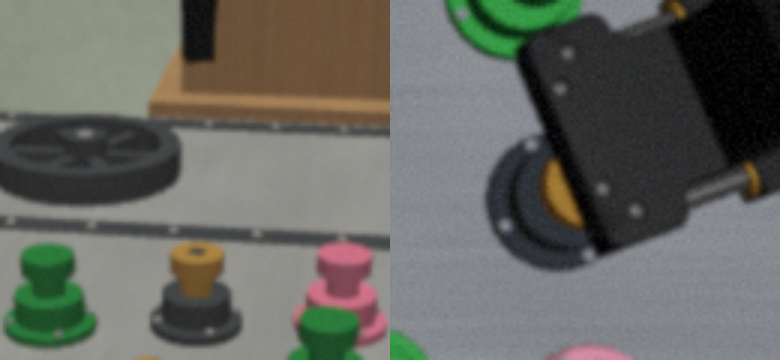

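The boss is back at rest, with its top at side (291,183) as at the start. The fingertips are about 160 mm above it.

```bash
python3 -c "
from h import *
print(job.close_job())"
```

```text
the job is handed in; nothing more can be done
None
```

The spring under the brass crank boss is free. I pressed the boss down about 6.9 mm with shut fingertips and held it for about 1.7 s. It then sprang back, and I handed the job in at about 8.2 s on the clock.

- **Press:** the force was steady at about 3.4 N, which fits a 500 N/m spring. One noisy single reading showed 4.2 N. The 6.9 mm comes from the fingertip height against the stated 70 mm top.
- **After release:** the boss top came back to its starting pixel in the side view, at (291,183). The fingertips ended about 160 mm above it, with the measured force near zero.
- **Untouched things:** the arm stayed well clear of the plug, pin, tube shield and gauge. I did not take a fresh position check of them at the end.
- **Disagreement:** my two-view measurement put the top at 68.7 mm against the stated 70 mm, which is within the 2 mm calibration error. Force at partial depth (2.0 N at 3.8 mm) agreed with 70 mm.

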